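Tip a drying mould half onto its back and slide it up to the stop

TASK

One half of the plaster mould still stands on its edge on the pressing board, drying. Tip it over, without lifting it, so that it lies on its back with the hollow up, then slide it along the board until its head side is flush against the wooden stop, beside the half already lying there. Leave that half and the bisque cup where they are.

Things in the scene. Friction and masses are not known exactly. Their poses are not given: they have to be found in the camera images.
- mould: Standing half of the white plaster mould: block, about 0.7 kg, 120 wide, 50 thick, 95 mm tall as it stands on a long edge, neck opening at the bottom, the hollowed face to the robot; two knobs there stand out 6 mm. Origin: middle of the flat back face. z: from back to hollow face, level while it stands, up when it lies on its back. x: to the head side (48 mm off), up while it stands. y: its width.
- head (a point): Middle of the standing half's head side (120 x 50 mm, opposite the neck): its top while it stands, the side that must meet the stop when it lies.
- board: Pressing board: plywood, 270 mm deep, 380 mm wide, fixed to the table on rubber feet, its top 24 mm above the table. Origin: under its centre, at table height. x points from its front edge to the stop, y along its width to the left, z up. A wooden stop 22 mm high and 26 mm thick runs along its whole back edge.
- stop (a point): Middle of the stop's front face, 105 mm from the board's centre along the board's x, 11 mm above the board's top. The face stands square to the board's x.
- other_half: The other half of the mould, same size, lying on its back at the left of the board, hollow up, already against the stop. Not fixed. Origin: middle of its underside; axes as for the standing half.
- cup: An empty bisque cup, 80 mm across and 77 mm high, standing on the table right of the board. Origin: centre of its foot.
- brim (a point): Middle of the edge between hollowed face and head side: the upper front edge of the standing half. The hollow counts as solid: a finger stops at the plane of the hollowed face. Pushed high up on this face, the block tips away over its lower back edge, balances at about 28 degrees and then falls onto its back.
Mind the look-alikes: they are no part of the job. Leave any yellow look-alike of the mould alone.

How it is judged:
On the way:
1. the standing half has been tipped onto its back on the board, hollow up (angle between mould's own z axis and vertical below 0.1 rad and height (world z) of mould below 0.032 m), for 0.2 s.
At the end, for the whole second after the job is handed in: The half that stood lies flat on its back on the board (within 0.06 rad), hollow up, the middle of its head side within 5 mm of the stop and square to it within 0.05 rad, right of the other half and not more than 5 mm over the board's right-hand edge, and at rest (angle between mould's own z axis and vertical below 0.06 rad and height (world z) of mould below 0.029 m and x of head in the frame of stop above -0.005 m and angle between the x axis of mould and the x axis of board, either way round below 0.05 rad and y of mould in the frame of board between -0.135 and -0.03 m and linear speed of mould below 0.01 m/s); the robot touches nothing.
It fails at once if the standing half is lifted off the board (height (world z) of mould above 0.11 m).
It fails at once if the half that already lies there is shifted by more than 12 mm (distance of other_half from where it was at the start of the episode above 0.012 m).
It fails at once if the cup is shifted by more than 20 mm (distance of cup from where it was at the start of the episode above 0.02 m).
It also fails if it takes over 42 s, if anything falls off the work surface, if the arm or the gripper's body presses on something with over 40 N, if the wrist force passes 120 N, or if a joint passes its speed limit or range.

ROBOT

A 6-joint arm with a two-finger parallel gripper is mounted at the origin on a cart in front of the work surface, level with it; the furniture and walls round the work are solid. World frame = base frame: x ahead of the robot, y to its left, z up, the work surface at z = 0. Lengths are in m, angles in rad, forces in N, time in s.
With the tool pointing down it reaches from about 0.35 to 0.85 m from the base axis. Payload 8.1 kg.
Tool frame: the origin (TCP) lies at the centre of the arm's flange, where the gripper is bolted on; the fingertips stand 186 mm ahead of it and the grasp point (between the pads) lies 167 mm ahead of it; z points along the fingers, y is the line along which they close (so a half turn about z gives the same grasp; the last joint's range is limited). The gripper opens to 93 mm and grips with 3 to 60 N. Pads are 15 mm wide; open, the fingers measure 128 mm over their backs; the gripper's body (75 mm by 188 mm) begins 65 mm behind the grasp point.
Start: joints at [1.071, 0.13, 1.488, -0, 1.523, -0.085], TCP at [0.242, 0.549, 0.405] pointing down, gripper open.
Joint ranges: [-2.96, 2.96], [-0.89, 2.26], [0.02, 2.5], [-1.34, 4.48], [0, 2.73], [-2.66, 2.66]. Speed limits (rad/s): [2.39, 2.39, 2.79, 3.14, 3.14, 3.14].

INTERFACE

Orientations are given as a rotation vector (axis times angle).
In Python, from plant import read_state, read_camera, camera_params, robot gives the robot as it stands.
- The arm moves only by the tool carry_out, never from a script. Its argument "targets" is a list of rows, each an object of numbers: "hand": the opening in per cent of the stroke, from 0 (shut) to 100 (fully open); "x", "y", "z": the shift along the tool's x, y, z in m; "ax", "ay", "az": the turn, a rotation vector about the tool's x, y, z in rad. In form: [{"hand": .., "x": .., "y": .., "z": .., "ax": .., "ay": .., "az": ..}, ...]. A call has 1 to 8 rows; each row is the pose to reach, as a shift and turn from the pose commanded when the call began, along the tool's axes at that moment; what a row does not reach only later rows make up. A row lasts 1/8 s, in which the tool goes at most 62.5 mm and 10.7 degrees, less where a joint would pass 70% of its speed; a pose out of reach is approached as far as the arm can. A call with a gripper value outside its range is refused whole. The fingers move at their own pace and stop on an object; "newtons" is the grip in N (left out, the last holds). Time passes only in rows, so rows that repeat a pose let the fingers close. It gives the time, the measured TCP pose, the force, the opening and the grip force at its end, in the units of the state.
- read_state(): the state, without advancing time (a new reading comes with each control period).
- read_camera(name): name is "scene" or "top"; returns (picture, depth): 384x512x3 uint8, blue, green, red; 384x512 float32, m along the optical axis (not along the pixel's ray), 0 where there is no reading.
- camera_params(name): a dict with "fx", "fy", "cx", "cy" (pixels), "position" and "rotation" of the camera in the world. Camera axes: x right, y up, looking along -z (the intrinsics and any distortion apply to the point x, -y, -z); pixel columns grow to the right and rows downward; lengths in m; the calibration is good to about 2 mm. A picture is of the moment at which its call begins. camera_params takes no time and is no camera call.
- robot.close_job(): hands the job in; it is judged then, once.
The state is a dict: "t": time; "q": joint angles; "dq": joint speeds; "joint_torque": joint torques, N m; "tool_pos": TCP position; "orientation": TCP orientation; "force": force on the tool from outside, world axes, zero at the start; "wrist_torque": the same for the moment, N m; "opening": finger opening in m; "gripper_force": force on a finger pad.
Only numpy, scipy, OpenCV 4.12 (cv2) and the standard library are available. Lean on these libraries where they do the work, as an engineer would, in place of code of your own. Each camera call takes 0.05 s, during which the arm holds its last target. There are 200 camera calls.

## Working session

There is one attempt and no reset: what is moved stays moved. The work goes in short steps, Python scripts to look and compute and a tool call to move; the robot and the scene stay as the last step left them, time stands still between calls to the robot, and variables do not carry over. Pictures are saved under pics/ and viewed, at most 10 in all, crops included, and the job is handed in when it is done.

Besides the shell and the picture viewer there is one more tool, called as name(argument=value, ...), one argument or row to a line, values as JSON. carry_out: Moves the arm, as the interface text tells. Its arguments: {"type":"object","properties":{"targets":{"type":"array","items":{"type":"object","properties":{"hand":{"type":"number"},"x":{"type":"number"},"y":{"type":"number"},"z":{"type":"number"},"ax":{"type":"number"},"ay":{"type":"number"},"az":{"type":"number"}}}},"newtons":{"type":"number"}},"required":["targets"]}

```bash
mkdir -p pics; cat > h.py <<'E'
import numpy as np, cv2
from scipy.spatial.transform import Rotation as R
from plant import read_state, read_camera, camera_params, robot
def cloud(n):
    im,d=read_camera(n); p=camera_params(n)
    v,u=np.mgrid[0:384,0:512]
    c=np.stack([(u-p["cx"])/p["fx"]*d,-(v-p["cy"])/p["fy"]*d,-d],-1)
    rot=np.array(p["rotation"]); 
    if rot.shape!=(3,3): rot=R.from_rotvec(rot).as_matrix() if rot.size==3 else rot.reshape(3,3)
    w=c@rot.T+np.array(p["position"]); w[d==0]=np.nan
    return im,w
E
python3 - <<'E'
from h import *
s=read_state();print(s)
o=[]
for n in("scene","top"):
    print(camera_params(n))
    im,w=cloud(n);np.save(n+".npy",w);cv2.imwrite(n+".png",im);o.append(im)
cv2.imwrite("pics/a.png",cv2.resize(o[0],(800,600)));cv2.imwrite("pics/b.png",cv2.resize(o[1],(800,600)))
E
```

```text
{'t': 0.0, 'q': array([ 1.07058048e+00,  1.31177900e-01,  1.48926140e+00,  1.88351279e-05,
        1.52298141e+00, -8.54013691e-02]), 'dq': array([ 0.00027415, -0.00085811,  0.00083208,  0.00311723, -0.00106008,
        0.00101743]), 'joint_torque': array([-3.89187786e-03, -5.59870148e+01, -4.91736925e+01,  7.64024374e-02,
        3.63318343e-02, -1.75458608e-04]), 'tool_pos': array([0.24168335, 0.54893133, 0.40368695]), 'orientation': array([-6.46816247e-01, -3.07372696e+00,  2.74027008e-03]), 'force': array([-0.48044742, -0.39000233,  0.02666836]), 'wrist_torque': array([-0.03033752, -0.06074709, -0.01087158]), 'gripper_force': 0.0, 'opening': 0.0932506692815859}
{'fx': 479.05918015868036, 'fy': 479.05918015868036, 'cx': 244.1692667278303, 'cy': 201.04609430331354, 'position': array([-0.10198968, -0.59022547,  0.78329814]), 'rotation': array([ 0.86040825, -0.37458199, -0.78923522])}
{'fx': 350.10800879677953, 'fy': 350.10800879677953, 'cx': 256.6151094693505, 'cy': 191.63736601957038, 'position': array([0.40966731, 0.01113878, 1.09848037]), 'rotation': array([ 0.11717793, -0.09480918, -1.55970533])}
```

View pics/a.png

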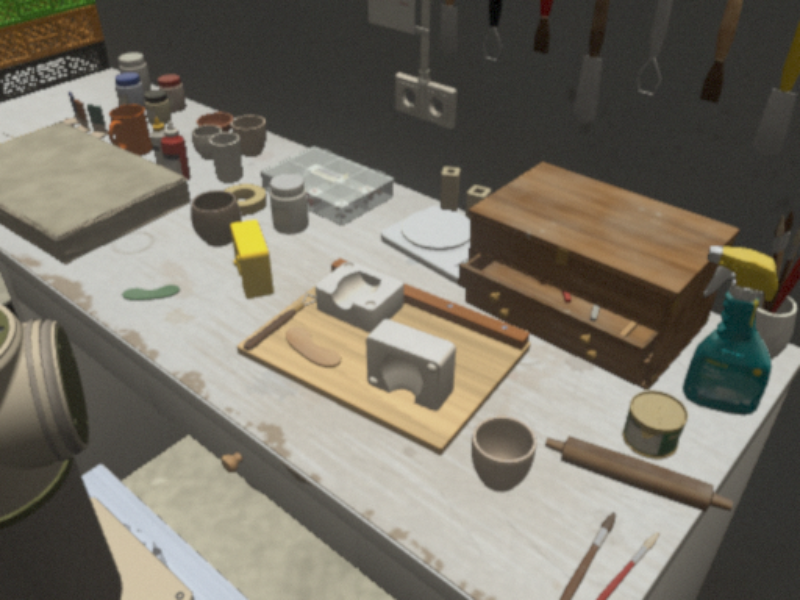

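View pics/b.png

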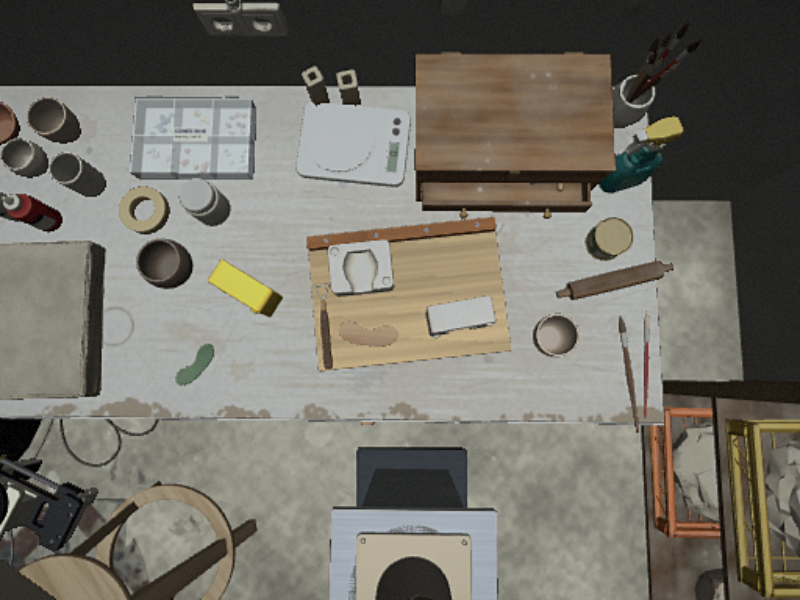

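The top view shows the standing half at (460,315), the lying half at (360,267), the stop along (308,242)-(495,225), and the cup at (557,335). The cabinet stands behind the stop on the right, and the yellow look-alike is at (245,287).

```bash
python3 - <<'E'
from h import *
w=np.load("top.npy");v,u=np.mgrid[0:384,0:512];U,V=u*1.5625,v*1.5625
def rect(m,name):
    P=w[m]; r=cv2.minAreaRect(P[:,:2].astype(np.float32)); print(name,m.sum(),r,"z",np.percentile(P[:,2],[5,50,95]).round(4)); return P
z=w[...,2]
box=lambda a,b,c,d:(U>a)&(U<b)&(V>c)&(V<d)
for n in("top","scene"):
    W=np.load(n+".npy");x,y,z=np.moveaxis(W,-1,0)
    print(n)
    reg=(x>.3)&(x<.75)&(y>-.35)&(y<.3)
    def blob(m,name):
        k,l,s,c=cv2.connectedComponentsWithStats(m.astype(np.uint8))
        for i in range(1,k):
            if s[i,4]>60:
                P=W[l==i];r=cv2.minAreaRect(P[:,:2].astype(np.float32));print(name,s[i,4],np.round(r[0],4),np.round(r[1],4),round(r[2],2),"z",P[:,2].mean().round(4))
    blob(reg&(z>.112)&(z<.126),"top z.119")
    blob(reg&(z>.070)&(z<.085),"z.075")
    blob(reg&(z>.040)&(z<.052),"z.046")
    blob(reg&(z>.018)&(z<.030),"z.024")
E
```

```text
top
top z.119 733 [ 0.5188 -0.082 ] [0.0502 0.118 ] 10.51 z 0.118
z.075 703 [0.6142 0.1062] [0.0947 0.1198] 6.58 z 0.0734
z.075 133 [ 0.4855 -0.2649] [0.0791 0.0761] 89.59 z 0.075
z.046 961 [0.6873 0.0294] [0.0278 0.3759] 6.44 z 0.0453
z.046 241 [0.6106 0.1055] [0.0657 0.049 ] 1.29 z 0.0464
z.024 7046 [0.5564 0.014 ] [0.2414 0.3799] 6.53 z 0.0236
z.024 154 [ 0.5803 -0.3204] [0.0344 0.0676] 13.24 z 0.0247
z.024 75 [ 0.4903 -0.2788] [0.0651 0.0402] 17.2 z 0.0235
scene
top z.119 881 [ 0.5173 -0.0845] [0.053  0.1178] 9.27 z 0.1185
z.075 89 [0.5394 0.2798] [0.0118 0.0528] 56.25 z 0.0775
z.075 670 [0.6127 0.1041] [0.0959 0.1228] 7.42 z 0.074
z.075 101 [ 0.7243 -0.0502] [0.0741 0.0168] 78.58 z 0.0776
z.075 280 [ 0.7197 -0.1654] [0.0213 0.1478] 2.2 z 0.0777
z.075 206 [ 0.7238 -0.2883] [0.0251 0.0911] 15.33 z 0.0777
z.075 87 [ 0.4965 -0.054 ] [0.0167 0.0496] 46.78 z 0.077
z.075 103 [ 0.521  -0.1404] [0.0256 0.0558] 71.31 z 0.0778
z.075 335 [ 0.4833 -0.267 ] [0.0803 0.0793] 50.74 z 0.0748
z.046 68 [0.5421 0.2798] [0.0126 0.0507] 54.53 z 0.0461
z.046 141 [0.6166 0.1158] [0.0347 0.0622] 85.74 z 0.0474
z.046 896 [0.6608 0.0111] [0.1161 0.3449] 31.28 z 0.0456
z.046 288 [ 0.5111 -0.0853] [0.0477 0.122 ] 15.31 z 0.0458
z.046 148 [ 0.5061 -0.2538] [0.0285 0.0686] 30.47 z 0.046
z.046 129 [ 0.4609 -0.2792] [0.0292 0.0755] 27.51 z 0.0461
z.024 68 [0.5417 0.2794] [0.0121 0.0496] 56.64 z 0.0245
z.024 6604 [0.568 0.015] [0.2706 0.3832] 6.34 z 0.0244
z.024 243 [ 0.5757 -0.3185] [0.0323 0.0684] 11.51 z 0.0248
z.024 131 [ 0.5083 -0.2546] [0.0157 0.0539] 26.59 z 0.0241
z.024 66 [ 0.4609 -0.2784] [0.0191 0.0609] 30.33 z 0.0244
```

```bash
cat >> h.py <<'E'
def rel(tip,ydir_deg):
    """shift/turn in the tool frame to put fingertips at tip, pointing down, tool y at heading ydir_deg"""
    s=read_state(); Rc=R.from_rotvec(s["orientation"])
    t=np.array(tip)+[0,0,.186]; a=np.radians(ydir_deg)
    y=np.array([np.cos(a),np.sin(a),0]); z=np.array([0,0,-1.]); x=np.cross(y,z)
    Rt=R.from_matrix(np.stack([x,y,z],1))
    print("t",round(s["t"],2),"shift",Rc.inv().apply(t-s["tool_pos"]).round(4),"turn",(Rc.inv()*Rt).as_rotvec().round(4),"F",s["force"].round(1))
E
python3 - <<'E'
from h import *
rel((.449,-.095,.20),100); rel((.44,.22,.21),80)
E
```

```text
t 0.1 shift [-0.4492 -0.5058  0.0185] turn [-0.0016 -0.0006 -0.5893] F [-1.3  0.5  0.6]
t 0.1 shift [-0.3141 -0.2211  0.0081] turn [-0.0016 -0.0003 -0.2402] F [-1.3  0.5  0.6]
```

carry_out(
  targets=[
    {"hand": 0, "x": -0.314, "y": -0.221, "z": 0.008, "az": -0.24},
    {"hand": 0, "x": -0.314, "y": -0.221, "z": 0.008, "az": -0.24},
    {"hand": 0, "x": -0.314, "y": -0.221, "z": 0.008, "az": -0.24},
    {"hand": 0, "x": -0.314, "y": -0.221, "z": 0.008, "az": -0.24},
    {"hand": 0, "x": -0.314, "y": -0.221, "z": 0.008, "az": -0.24},
    {"hand": 0, "x": -0.314, "y": -0.221, "z": 0.008, "az": -0.24},
    {"hand": 0, "x": -0.314, "y": -0.221, "z": 0.008, "az": -0.24},
    {"hand": 0, "x": -0.314, "y": -0.221, "z": 0.008, "az": -0.24},
  ],
)

```text
schema error: expected keys hand, x, y, z, ax, ay, az
```

```bash
python3 - <<'E'
from h import *
s=read_state();print(s["q"],s["tool_pos"]);rel((.449,-.095,.20),100)
E
```

```text
[ 1.07061592e+00  1.31133205e-01  1.48915364e+00  7.41571964e-06
  1.52296245e+00 -8.54203701e-02] [0.2416802  0.54896518 0.40377285]
t 0.1 shift [-0.4492 -0.5058  0.0185] turn [-0.0016 -0.0006 -0.5893] F [-1.3  0.5  0.6]
```

carry_out(
  targets=[
    {"hand": 0, "x": -0.314, "y": -0.221, "z": 0.008, "ax": 0, "ay": 0, "az": -0.24},
    {"hand": 0, "x": -0.314, "y": -0.221, "z": 0.008, "ax": 0, "ay": 0, "az": -0.24},
    {"hand": 0, "x": -0.314, "y": -0.221, "z": 0.008, "ax": 0, "ay": 0, "az": -0.24},
    {"hand": 0, "x": -0.314, "y": -0.221, "z": 0.008, "ax": 0, "ay": 0, "az": -0.24},
    {"hand": 0, "x": -0.314, "y": -0.221, "z": 0.008, "ax": 0, "ay": 0, "az": -0.24},
    {"hand": 0, "x": -0.314, "y": -0.221, "z": 0.008, "ax": 0, "ay": 0, "az": -0.24},
    {"hand": 0, "x": -0.314, "y": -0.221, "z": 0.008, "ax": 0, "ay": 0, "az": -0.24},
  ],
)

```text
t: 0.98
tool_pos: [0.4414, 0.2172, 0.3963]
orientation: [-0.281, -3.129, 0.002]
force: [-0.0, 0.6, -0.4]
opening: 0.0279
gripper_force: 0.0
```

```bash
python3 - <<'E'
from h import *
s=read_state();print(s["q"],s["tool_pos"]);rel((.449,-.095,.20),100)
E
```

```text
[ 3.53403184e-01 -1.61252775e-01  1.79219239e+00 -8.16250872e-04
  1.51128561e+00 -1.03788545e+00] [0.4414095  0.2172379  0.39630288]
t 0.97 shift [-0.0632 -0.3059  0.0106] turn [-1.00e-03 -3.00e-04 -3.54e-01] F [-0.   0.6 -0.4]
```

carry_out(
  targets=[
    {"hand": 0, "x": -0.063, "y": -0.306, "z": 0.01, "ax": 0, "ay": 0, "az": -0.354},
    {"hand": 0, "x": -0.063, "y": -0.306, "z": 0.01, "ax": 0, "ay": 0, "az": -0.354},
    {"hand": 0, "x": -0.063, "y": -0.306, "z": 0.01, "ax": 0, "ay": 0, "az": -0.354},
    {"hand": 0, "x": -0.063, "y": -0.306, "z": 0.01, "ax": 0, "ay": 0, "az": -0.354},
    {"hand": 0, "x": -0.063, "y": -0.306, "z": 0.01, "ax": 0, "ay": 0, "az": -0.354},
    {"hand": 0, "x": -0.063, "y": -0.306, "z": 0.01, "ax": 0, "ay": 0, "az": -0.354},
    {"hand": 0, "x": -0.063, "y": -0.306, "z": 0.01, "ax": 0, "ay": 0, "az": -0.354},
  ],
)

```text
t: 1.85
tool_pos: [0.449, -0.092, 0.3864]
orientation: [0.278, -3.129, -0.001]
force: [-0.1, -0.1, 0.0]
opening: 0.0005
gripper_force: 0.0
```

```bash
python3 - <<'E'
from h import *
s=read_state();print(s["q"],s["tool_pos"],s["opening"]);rel((.449,-.095,.105),100)
c,n=np.cos(np.radians(10)),np.sin(np.radians(10))
rel((.449+.09*c,-.095+.09*n,.105),100)
E
```

```text
[-3.14241372e-01 -2.53713804e-01  1.88982917e+00  5.65924345e-04
  1.50633090e+00 -2.06259780e+00] [ 0.44895048 -0.09196367  0.38643658] 0.0005076298802917507
t 1.85 shift [ 0.0004 -0.0031  0.0954] turn [ 0.0009 -0.0005  0.003 ] F [-0.1 -0.1  0. ]
t 1.85 shift [-0.0896 -0.0034  0.0954] turn [ 0.0009 -0.0005  0.003 ] F [-0.1 -0.1  0. ]
```

carry_out(
  targets=[
    {"hand": 0, "x": 0, "y": -0.003, "z": 0.05, "ax": 0, "ay": 0, "az": 0},
    {"hand": 0, "x": 0, "y": -0.003, "z": 0.095, "ax": 0, "ay": 0, "az": 0},
    {"hand": 0, "x": 0, "y": -0.003, "z": 0.095, "ax": 0, "ay": 0, "az": 0},
    {"hand": 0, "x": -0.02, "y": -0.003, "z": 0.095, "ax": 0, "ay": 0, "az": 0},
    {"hand": 0, "x": -0.028, "y": -0.003, "z": 0.095, "ax": 0, "ay": 0, "az": 0},
    {"hand": 0, "x": -0.034, "y": -0.003, "z": 0.095, "ax": 0, "ay": 0, "az": 0},
    {"hand": 0, "x": -0.04, "y": -0.003, "z": 0.095, "ax": 0, "ay": 0, "az": 0},
    {"hand": 0, "x": -0.046, "y": -0.003, "z": 0.095, "ax": 0, "ay": 0, "az": 0},
  ],
)

```text
t: 2.85
tool_pos: [0.4948, -0.0867, 0.292]
orientation: [0.281, -3.128, 0.0]
force: [-4.0, -0.7, 3.0]
opening: 0.0006
gripper_force: 1.9
```

```bash
python3 - <<'E'
from h import *
s=read_state();print(s["tool_pos"],s["force"])
im,w=cloud("scene");cv2.imwrite("pics/c.png",im[150:320,130:390].repeat(2,0).repeat(2,1))
E
```

```text
[ 0.49477314 -0.08672876  0.292019  ] [-3.9709395  -0.68212582  3.01870187]
```

View pics/c.png

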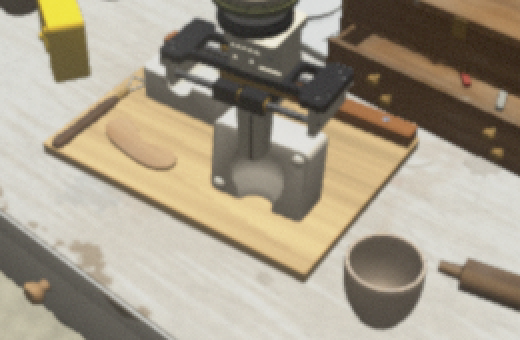

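The closed fingers (255,130) rest high on the hollow face, which is beginning to tip. I'll keep pushing.

carry_out(
  targets=[
    {"hand": 0, "x": -0.008, "y": 0, "z": 0, "ax": 0, "ay": 0, "az": 0},
    {"hand": 0, "x": -0.016, "y": 0, "z": 0, "ax": 0, "ay": 0, "az": 0},
    {"hand": 0, "x": -0.023, "y": 0, "z": 0, "ax": 0, "ay": 0, "az": 0},
    {"hand": 0, "x": -0.029, "y": 0, "z": 0, "ax": 0, "ay": 0, "az": 0},
    {"hand": 0, "x": -0.034, "y": 0, "z": 0, "ax": 0, "ay": 0, "az": 0},
    {"hand": 0, "x": -0.038, "y": 0, "z": 0, "ax": 0, "ay": 0, "az": 0},
    {"hand": 0, "x": -0.042, "y": 0, "z": 0, "ax": 0, "ay": 0, "az": 0},
    {"hand": 0, "x": -0.042, "y": 0, "z": 0, "ax": 0, "ay": 0, "az": 0},
  ],
)

```text
t: 3.9
tool_pos: [0.5362, -0.0792, 0.2918]
orientation: [-0.281, 3.129, -0.0]
force: [-0.2, -0.1, 0.4]
opening: 0.0005
gripper_force: 0.0
```

```bash
python3 - <<'E'
from h import *
s=read_state();print(s["tool_pos"],s["force"])
im,w=cloud("scene");cv2.imwrite("pics/d.png",im[150:320,130:390].repeat(2,0).repeat(2,1))
E
```

```text
[ 0.53622711 -0.07921394  0.29176408] [-0.21662107 -0.10225943  0.36703908]
```

View pics/d.png

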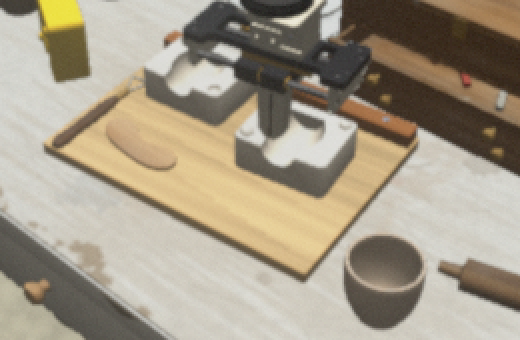

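The half now lies on its back, hollow up, at (295,150). I'll back off and measure it.

carry_out(
  targets=[
    {"hand": 95, "x": 0, "y": 0, "z": -0.04, "ax": 0, "ay": 0, "az": 0},
    {"hand": 95, "x": 0.05, "y": 0, "z": -0.04, "ax": 0, "ay": 0, "az": 0},
    {"hand": 95, "x": 0.1, "y": 0, "z": -0.04, "ax": 0, "ay": 0, "az": 0},
    {"hand": 95, "x": 0.125, "y": 0, "z": -0.04, "ax": 0, "ay": 0, "az": 0},
    {"hand": 95, "x": 0.125, "y": 0, "z": -0.04, "ax": 0, "ay": 0, "az": 0},
    {"hand": 95, "x": 0.125, "y": 0, "z": -0.04, "ax": 0, "ay": 0, "az": 0},
  ],
)

```text
t: 4.7
tool_pos: [0.4136, -0.1015, 0.3322]
orientation: [-0.281, 3.128, -0.001]
force: [0.1, 1.0, -0.5]
opening: 0.0553
gripper_force: 0.0
```

```bash
cat >> h.py <<'E'
B=np.array([.567,.0153]);ex=np.array([np.cos(np.radians(6.5)),np.sin(np.radians(6.5))]);ey=np.array([-ex[1],ex[0]])
def mould():
    for n in("top","scene"):
        im,W=cloud(n);x,y,z=np.moveaxis(W,-1,0)
        q=np.stack([(W[...,:2]-B)@ex,(W[...,:2]-B)@ey],-1)
        m=(q[...,0]>-.14)&(q[...,0]<.13)&(abs(q[...,1])<.2)&(z>.065)&(z<.078)
        k,l,s,c=cv2.connectedComponentsWithStats(m.astype(np.uint8))
        for i in range(1,k):
            if s[i,4]>150:
                r=cv2.minAreaRect(q[l==i].astype(np.float32));print(n,s[i,4],np.round(r[0],4),np.round(r[1],4),round(r[2],2),W[l==i][:,2].mean().round(4))
        P=q[(z>.040)&(z<.052)&(q[...,0]>.09)&(q[...,0]<.15)&(abs(q[...,1])<.18)]
        print("stop top x 1..99%",np.percentile(P[:,0],[1,5,95,99]).round(4))
    return im
E
python3 - <<'E'
from h import *
im=mould()
s=read_state();print(s["tool_pos"],s["opening"],s["force"])
E
```

```text
top 799 [0.0572 0.085 ] [0.0963 0.1198] 0.37 0.0727
top 802 [ 0.015 -0.086] [0.0957 0.1199] 4.18 0.0729
stop top x 1..99% [0.1083 0.1096 0.1326 0.134 ]
scene 521 [ 0.0164 -0.1243] [0.1037 0.062 ] 17.58 0.0732
stop top x 1..99% [0.1053 0.1071 0.1312 0.1329]
[ 0.41377098 -0.10143034  0.33192474] 0.06393614512301068 [0.23430076 0.28408108 0.2517631 ]
```

```bash
python3 - <<'E'
from h import *
for bx,z in((-.09,.1),(-.09,.037)):
    rel((*(B+bx*ex-.086*ey),z),96.5)
E
```

```text
t 4.8 shift [-0.0761  0.0076  0.046 ] turn [-0.0001  0.0004  0.0661] F [0.2 0.3 0.3]
t 4.8 shift [-0.0761  0.0076  0.109 ] turn [-0.0001  0.0004  0.0661] F [0.2 0.3 0.3]
```

carry_out(
  targets=[
    {"hand": 80, "x": -0.04, "y": 0.008, "z": 0, "ax": 0, "ay": 0, "az": 0.066},
    {"hand": 80, "x": -0.076, "y": 0.008, "z": 0.02, "ax": 0, "ay": 0, "az": 0.066},
    {"hand": 80, "x": -0.076, "y": 0.008, "z": 0.06, "ax": 0, "ay": 0, "az": 0.066},
    {"hand": 80, "x": -0.076, "y": 0.008, "z": 0.095, "ax": 0, "ay": 0, "az": 0.066},
    {"hand": 80, "x": -0.076, "y": 0.008, "z": 0.108, "ax": 0, "ay": 0, "az": 0.066},
    {"hand": 80, "x": -0.076, "y": 0.008, "z": 0.108, "ax": 0, "ay": 0, "az": 0.066},
  ],
)

```text
t: 5.55
tool_pos: [0.4864, -0.0799, 0.2231]
orientation: [0.178, -3.135, -0.001]
force: [-1.3, 0.2, -0.2]
opening: 0.0745
gripper_force: 0.0
```

```bash
python3 - <<'E'
from h import *
s=read_state();print(s["opening"],s["tool_pos"])
rel((*(B-.0*ex-.086*ey),.037),96.5)
E
```

```text
0.07448738476583201 [ 0.48643265 -0.07991546  0.22314656]
t 5.55 shift [-0.0908 -0.0005 -0.    ] turn [ 0.0007 -0.0018  0.    ] F [-1.3  0.2 -0.2]
```

carry_out(
  targets=[
    {"hand": 80, "x": -0.02, "y": 0, "z": 0, "ax": 0, "ay": 0, "az": 0},
    {"hand": 80, "x": -0.036, "y": 0, "z": 0, "ax": 0, "ay": 0, "az": 0},
    {"hand": 80, "x": -0.044, "y": 0, "z": 0, "ax": 0, "ay": 0, "az": 0},
    {"hand": 80, "x": -0.051, "y": 0, "z": 0, "ax": 0, "ay": 0, "az": 0},
    {"hand": 80, "x": -0.058, "y": 0, "z": 0, "ax": 0, "ay": 0, "az": 0},
    {"hand": 80, "x": -0.066, "y": 0, "z": 0, "ax": 0, "ay": 0, "az": 0},
    {"hand": 80, "x": -0.074, "y": 0, "z": 0, "ax": 0, "ay": 0, "az": 0},
    {"hand": 80, "x": -0.082, "y": 0, "z": 0, "ax": 0, "ay": 0, "az": 0},
  ],
)

```text
t: 6.55
tool_pos: [0.5675, -0.071, 0.2243]
orientation: [0.177, -3.135, 0.0]
force: [-8.2, -0.5, 4.9]
opening: 0.0745
gripper_force: 3.8
```

```bash
python3 - <<'E'
from h import *
mould();s=read_state();print(s["tool_pos"],s["force"],s["wrist_torque"])
E
```

```text
top 800 [0.0576 0.085 ] [0.0963 0.12  ] 0.23 0.0727
stop top x 1..99% [0.1087 0.1105 0.1326 0.1339]
scene 374 [0.0557 0.1183] [0.0541 0.0988] 82.85 0.0729
stop top x 1..99% [0.1056 0.1075 0.1318 0.1335]
[ 0.56819537 -0.07096214  0.22436395] [-0.61812889 -0.49447488  0.74827627] [ 0.03652517  0.10679789 -0.06149703]
```

carry_out(
  targets=[
    {"hand": 80, "x": -0.003, "y": 0, "z": 0, "ax": 0, "ay": 0, "az": 0},
    {"hand": 80, "x": -0.006, "y": 0, "z": 0, "ax": 0, "ay": 0, "az": 0},
    {"hand": 80, "x": -0.009, "y": 0, "z": 0, "ax": 0, "ay": 0, "az": 0},
  ],
)

```text
t: 7.02
tool_pos: [0.5761, -0.0701, 0.2241]
orientation: [0.177, -3.135, 0.0]
force: [-7.7, -1.5, 7.0]
opening: 0.0746
gripper_force: 3.9
```

carry_out(
  targets=[
    {"hand": 80, "x": -0.0015, "y": 0, "z": 0, "ax": 0, "ay": 0, "az": 0},
    {"hand": 80, "x": -0.0015, "y": 0, "z": 0, "ax": 0, "ay": 0, "az": 0},
  ],
)

```text
t: 7.28
tool_pos: [0.5777, -0.0698, 0.2241]
orientation: [0.178, -3.135, 0.0]
force: [-6.5, 0.1, 4.5]
opening: 0.0746
gripper_force: 3.0
```

carry_out(
  targets=[
    {"hand": 80, "x": -0.0015, "y": 0, "z": 0, "ax": 0, "ay": 0, "az": 0},
    {"hand": 80, "x": -0.0015, "y": 0, "z": 0, "ax": 0, "ay": 0, "az": 0},
  ],
)

```text
t: 7.52
tool_pos: [0.5792, -0.0697, 0.224]
orientation: [0.177, -3.135, 0.0]
force: [-6.6, -1.2, 4.4]
opening: 0.0746
gripper_force: 3.2
```

carry_out(
  targets=[
    {"hand": 80, "x": -0.0015, "y": 0, "z": 0, "ax": 0, "ay": 0, "az": 0},
    {"hand": 80, "x": -0.0015, "y": 0, "z": 0, "ax": 0, "ay": 0, "az": 0},
  ],
)

```text
t: 7.78
tool_pos: [0.5807, -0.0695, 0.2241]
orientation: [0.177, -3.135, 0.0]
force: [-6.8, -0.9, 5.2]
opening: 0.0744
gripper_force: 3.2
```

carry_out(
  targets=[
    {"hand": 80, "x": -0.0015, "y": 0, "z": 0, "ax": 0, "ay": 0, "az": 0},
    {"hand": 80, "x": -0.0015, "y": 0, "z": 0, "ax": 0, "ay": 0, "az": 0},
  ],
)

```text
t: 8.02
tool_pos: [0.5813, -0.0695, 0.224]
orientation: [0.177, -3.132, 0.0]
force: [-15.0, -1.2, 12.2]
opening: 0.0743
gripper_force: 7.5
```

```bash
python3 - <<'E'
from h import *
im=mould();cv2.imwrite("pics/e.png",im[150:320,130:390].repeat(2,0).repeat(2,1))
E
```

```text
top 791 [0.0573 0.0851] [0.0961 0.1201] 0.47 0.0727
stop top x 1..99% [0.1085 0.1098 0.1327 0.1339]
scene 373 [0.0561 0.1151] [0.0574 0.0967] 86.84 0.0728
stop top x 1..99% [0.0918 0.1027 0.1303 0.1325]
```

View pics/e.png

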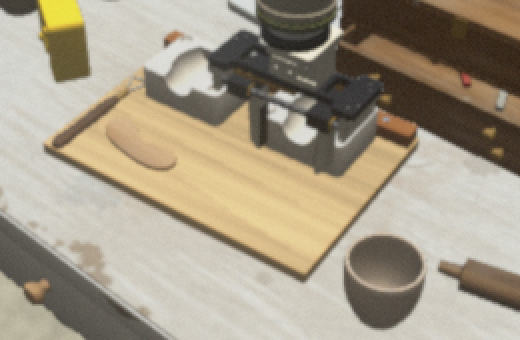

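The half is against the stop at (320,125), and the force jumped on contact. One more small press to seat it, then I'll back off and check.

carry_out(
  targets=[
    {"hand": 80, "x": -0.001, "y": 0, "z": 0, "ax": 0, "ay": 0, "az": 0},
    {"hand": 80, "x": -0.001, "y": 0, "z": 0, "ax": 0, "ay": 0, "az": 0},
  ],
)

```text
t: 8.38
tool_pos: [0.5816, -0.0695, 0.224]
orientation: [0.177, -3.13, 0.0]
force: [-20.6, -1.4, 15.5]
opening: 0.0748
gripper_force: 10.5
```

carry_out(
  targets=[
    {"hand": 80, "x": 0.01, "y": 0, "z": 0, "ax": 0, "ay": 0, "az": 0},
    {"hand": 80, "x": 0.05, "y": 0, "z": 0, "ax": 0, "ay": 0, "az": 0},
    {"hand": 80, "x": 0.1, "y": 0, "z": -0.04, "ax": 0, "ay": 0, "az": 0},
    {"hand": 80, "x": 0.14, "y": 0, "z": -0.1, "ax": 0, "ay": 0, "az": 0},
    {"hand": 80, "x": 0.14, "y": 0, "z": -0.13, "ax": 0, "ay": 0, "az": 0},
    {"hand": 80, "x": 0.14, "y": 0, "z": -0.13, "ax": 0, "ay": 0, "az": 0},
    {"hand": 80, "x": 0.14, "y": 0, "z": -0.13, "ax": 0, "ay": 0, "az": 0},
  ],
)

```text
t: 9.25
tool_pos: [0.4446, -0.0848, 0.3533]
orientation: [-0.178, 3.136, -0.0]
force: [-0.9, 0.4, -0.2]
opening: 0.0745
gripper_force: 0.0
```

```bash
python3 - <<'E'
from h import *
mould();im,w=cloud("top");cv2.imwrite("pics/f.png",im[120:250,180:380].repeat(3,0).repeat(3,1))
E
```

```text
top 773 [ 0.0611 -0.0878] [0.1198 0.096 ] 89.96 0.073
top 788 [0.0578 0.0851] [0.1199 0.0952] 89.96 0.0726
stop top x 1..99% [0.1087 0.1109 0.1327 0.1341]
scene 160 [0.0257 0.0439] [0.0422 0.0355] 86.61 0.0724
scene 712 [ 0.0585 -0.1003] [0.1004 0.0987] 89.51 0.0728
stop top x 1..99% [0.0921 0.0986 0.1309 0.1329]
```

View pics/f.png

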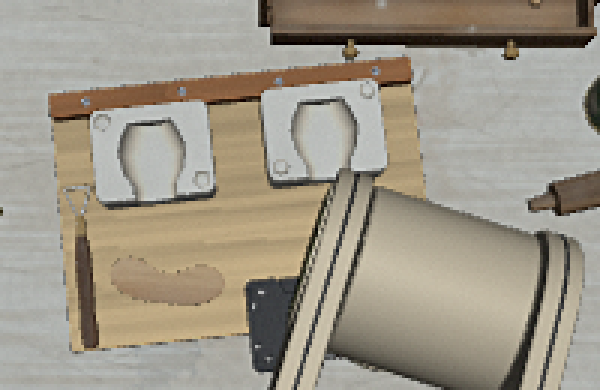

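Both halves lie flush against the stop, at (152,150) and (325,130). The moved half is square and flat, and the arm is clear of it.

```bash
python3 -c "
from plant import robot
print(robot.close_job())"
```

```text
the job is handed in; nothing more can be done
None
```

The standing half was tipped onto its back and slid flush and square against the stop, right of the other half; the other half didn't move and the cup was never touched. I've handed the job in; no verdict came back.

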